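# Index the storage carousel to its next station

## Robot

A 6-joint arm with a two-finger parallel gripper is mounted at the origin on the work surface. World frame = base frame: x ahead of the robot, y to its left, z up, the work surface at z = 0. Lengths are in m, angles in rad, forces in N, time in s.
With the tool pointing down it reaches from about 0.2 to 0.875 m from the base axis. Payload 3.4 kg.
Tool frame: the origin (TCP) lies between the finger pads; the fingertips stand 25 mm ahead of it and the grasp point (between the pads) lies 6 mm ahead of it (r.nose_length is the z of the fingertips in the tool frame, in m); z points along the fingers, x is the direction in which the jaws open and shut, and the axes are right-handed (so a half turn about z gives the same grasp; the last joint's range is limited). The gripper opens to 94 mm and grips with 3 to 60 N. Pads are 16 mm wide; open, the fingers measure 119 mm over their backs; the gripper's body (75 mm by 177 mm) begins 78 mm behind the grasp point.
Start: joints at [-1.432, 0.276, 1.505, -0, 1.361, -0.121], TCP at [0.148, -0.556, 0.196] pointing down, gripper open.
Joint ranges: [-2.89, 2.89], [-0.75, 2.08], [0.22, 2.7], [-1.18, 4.32], [0.11, 2.71], [-2.7, 2.7]. Speed limits (rad/s): [2.57, 2.57, 3.14, 3.14, 3.14, 3.14].

## Interface

Orientations are given as a unit quaternion [w, x, y, z].
In Python, from plant import r, gripper_to, inverse_kinematics, vision, models, telemetry gives the robot as it stands. Calls block until the motion is done:
- r.move_to(position, orientation): joint-space move of the TCP to a pose.
- r.move_l(position, rot=None, vel=0.15, guard=None): straight line of the TCP; rot=None keeps the orientation; vel is the mean speed in m/s. With guard (N) it stops when the force on the tool has changed by that much, and returns True; else False.
- r.movej(angles): joint-space move.
- gripper_to(opening, f_grip=None): finger opening in m; f_grip is the grip in N (None keeps the last); returns when the fingers have stopped.
- r.hold(seconds).
- inverse_kinematics(position, orientation): joint angles nearest the present ones, or None.
- vision.snapshot(name): name is "side" or "top" or "wrist"; returns the picture (384x512x3 uint8, red, green, blue); there is no depth.
- vision.get_calibration(name): a dict with "fx", "fy", "cx", "cy" (pixels), "D" ([k1, k2, p1, p2, k3] as OpenCV has them; the pictures are not rectified), "position" and "orientation" of the camera in the world. Camera axes: x right, y down, z forward; pixel columns grow to the right and rows downward; lengths in m; the calibration is good to about 2 mm. A picture is of the moment at which its call begins: read the wrist's pose just before it. get_calibration takes no time and is no camera call; for the wrist camera it gives the pose at the moment of the call.
A pose or a line that the arm cannot do raises r.PlanningError and nothing moves.
- r.sign_off(): hands the job in, once; it reports no verdict.
Trained networks look in the newest picture that a camera, given by its name, has taken for a name from the list of things; names that differ only in an ending like _2 or _b are one class to them, and where a whole thing is asked for, a point or a joint stands for the part that bears it (a point fixed in the world has none). Each returns a list of dicts, best first, with "score" (0 to 1); they miss things now and then, are a little off and sometimes report something else, mostly with a low value. They report only what shows in the picture. A call takes as long as a camera call. They do not tell look-alikes from the thing itself.
- models.boxes_of(thing, camera): "at" ([x, y, z] in m, in world coordinates, good to about 4 mm: the middle of the surface that is visible of it).
- models.regions_of(thing, camera): "pixels" (384x512 bool, what is visible of it).
- models.mark_of(thing, camera): "at" ([x, y, z] in m, in world coordinates, good to about 4 mm: a listed point, or the origin of a listed thing).
Readings, each from a call of its own:
- telemetry.current_t(): time.
- telemetry.current_joints(): joint angles.
- telemetry.current_dq(): joint speeds.
- telemetry.current_joint_efforts(): joint torques, N m.
- telemetry.current_ee_pos(): TCP position.
- telemetry.current_tool_rot(): TCP orientation.
- telemetry.current_wrist_force(): force on the tool from outside, world axes, zero at the start.
- telemetry.current_torque(): the same for the moment, N m.
- telemetry.current_opening(): finger opening in m.
Only numpy, scipy, OpenCV 4.12 (cv2) and the standard library are available. Lean on these libraries where they do the work, as an engineer would, in place of code of your own. Each camera call takes 0.05 s, during which the arm holds its last target.

## Task

Bring the storage carousel on the bench round to its next station: lift the round knob near its edge to draw the spring index pin, turn the turntable anticlockwise (seen from above), and let the pin drop fully home into the very next hole, so that the turntable is locked again; then let go. The holes are out of sight under the turntable and the next one is somewhere between 45 and 75 degrees on, so feel for it. Keep the jar and the carton standing on the turntable, and do not disturb the other things on the bench.

Things in the scene. Friction and masses are not known exactly. Their poses are not given: they have to be found in the camera images.
- hub (a point): Point on the upright axis of the storage carousel, level with the turntable's top face, 56 mm above the bench. The turntable is a grey disc 284 mm across, 16 mm thick; a steel hub cap 48 mm across stands 14 mm high in its middle. A clear open bin (75 x 105 x 45 mm) is fixed on it, on the side opposite the pin.
- knob_mid (a point): Middle of the index pin's knob, an upright black cylinder 28 mm across and 34 mm tall, 110 mm from the hub axis, near the turntable's edge. With the pin home this point is 99 mm above the bench, the knob's underside 82 mm, its top 116 mm. The knob goes round with the turntable, can be lifted, does not spin.
- housing (a point): Top centre of the pin's steel housing under the knob, fixed on the turntable 110 mm from the hub axis, 80 mm above the bench; 23 mm across, widening to 40 mm at its foot on the turntable. The knob sits 2 mm above it when the pin is home; bright stem shows between them when it is lifted.
- pin (a joint): Lift of the index pin in m: 0 = home in a hole, about 0.010 = its round tip rests on the track between holes, 0.022 = fully drawn. A spring pulls it down, about 5 N at 0 and 8 N at 0.020, plus 0.7 N of weight. It must be lifted more than 0.010 to leave a hole; let go between holes it rests on the smooth track and slides along it.
- turntable (a joint): Angle of the turntable in rad, 0 at the start hole, growing anticlockwise seen from above; stops at -0.4 and 2.1. It turns stiffly (2 to 4 N at the knob with the pin resting on the track) and stays where it is left. A pin resting on the track snaps down 10 mm when it comes over a hole and locks the turntable (play about 0.015 rad either way).
- base: Dark round steel base of the carousel, 280 mm across, bolted down; origin under its centre. It carries the track with 13 mm wide holes, hidden under the turntable. The next hole lies 0.79 to 1.31 rad anticlockwise of the start hole: its sector is adjustable, so feel for it. Before it the track is smooth; 0.785 rad after it comes one more hole, the wrong one.
- jar: Loose glass jar with a steel lid, 52 mm across, 75 mm tall, standing on the turntable; origin under its centre, z up
- carton: Loose small cardboard carton 50 x 60 x 50 mm, standing on the turntable; origin under its centre, z up
- tape_roll: Roll of brown tape, 90 mm across, 24 mm high, flat on the bench; a bystander; origin under its centre
- screwdriver: Screwdriver lying on the bench; a bystander
- tin: Round tin, 70 mm across, 60 mm high; a bystander; origin under its centre
- ornament_box: Flat paper-covered box 100 x 140 x 45 mm; a bystander; origin under its centre
- torch: Grey torch lying on the bench, 145 mm long; a bystander
- tray: Low empty grey tray 120 x 160 x 35 mm; a bystander; origin under its centre
Mind the look-alikes: they are no part of the job. What is shaped like the jar but yellow is not meant. What is shaped like the carton but black is not meant.

How it is judged:
On the way, in this order (a step that is already met when the one before it is completed fails the run):
1. the pin is drawn clear of its hole while the turntable is still at the start (value of joint pin above 0.0105 m and value of joint turntable below 0.1 rad), for 0.1 s.
2. the turntable is on its way, past 0.4 rad, with the pin out of any hole (value of joint pin above 0.007 m and value of joint turntable above 0.4 rad), for 0.1 s.
At the end, for the whole second after the job is handed in: The pin is home (lift under 3 mm) in the next hole (turntable between 0.74 and 1.36 rad anticlockwise of the start; the hole after it lies beyond), the turntable is at rest, and the jar and the carton stand upright (within 0.2 rad), at rest, on the turntable (origins within 130 mm of the hub point) (value of joint pin below 0.003 m and value of joint turntable between 0.74 and 1.36 rad and velocity of joint turntable between -0.05 and 0.05 rad/s and angle between each of jar, carton's own z axis and vertical below 0.2 rad and distance between each of jar, carton and hub below 0.13 m and linear speed of each of jar, carton below 0.05 m/s); the robot touches nothing.
It fails at once if a bystander on the bench was moved by more than 30 mm (distance of any of tape_roll, screwdriver, tin, ornament_box, torch, tray from where it was at the start of the episode above 0.03 m).
It fails at once if the jar or the carton on the turntable was tipped over (angle between any of jar, carton's own z axis and vertical above 0.5 rad).
It also fails if it takes over 40 s, if anything falls off the work surface, if the arm or the gripper's body presses on something with over 40 N, if the wrist force passes 120 N, or if a joint passes its speed limit or range.

## Working session

There is one attempt and no reset: what is moved stays moved. The work goes in short steps, each a Python script; the robot and the scene stay as the last script left them, time stands still between calls to the robot, and variables do not carry over. Pictures are saved under pics/ and viewed, and the job is handed in when it is done.

```bash
ls; mkdir -p pics
python3 - <<'E'
from plant import r, gripper_to, inverse_kinematics, vision, models, telemetry
import cv2
for n in ["side","top","wrist"]:
    im=vision.snapshot(n); cv2.imwrite(f"pics/a_{n}.png",im[:,:,::-1])
    c=vision.get_calibration(n); print(n,c)
    for t in ["hub","knob_mid","housing","jar","carton"]:
        print(t,[( [round(float(v),3) for v in d["at"]],round(d["score"],2)) for d in models.mark_of(t,n)])
print(telemetry.current_t())
E
```

```text
pics
side {'fx': 355.80090970414653, 'fy': 355.80090970414653, 'cx': 258.5747633005456, 'cy': 188.01927563124502, 'D': array([-0.08798925,  0.        ,  0.        ,  0.        ,  0.        ]), 'position': array([ 0.4086003 , -0.77593738,  0.74590913]), 'orientation': array([-0.39148558,  0.91460971, -0.08969235,  0.04672692])}
hub [([0.578, -0.034, 0.057], 0.98)]
knob_mid [([0.526, 0.059, 0.096], 0.48)]
housing [([0.526, 0.06, 0.077], 0.76)]
jar [([0.498, -0.309, 0.0], 0.65), ([0.51, -0.107, 0.056], 0.64)]
carton [([0.664, -0.019, 0.055], 0.76), ([0.639, 0.241, 0.005], 0.53)]
top {'fx': 387.1357043183885, 'fy': 387.1357043183885, 'cx': 251.45524750378794, 'cy': 185.80402411141534, 'D': array([0.02121774, 0.        , 0.        , 0.        , 0.        ]), 'position': array([ 0.36800047, -0.11146401,  1.10355909]), 'orientation': array([ 0.07304754, -0.69915901,  0.7090254 , -0.05589025])}
hub [([0.582, -0.037, 0.054], 0.7)]
knob_mid [([0.376, -0.474, 0.004], 0.67), ([0.525, 0.057, 0.095], 0.58)]
housing [([0.527, 0.057, 0.08], 0.73)]
jar [([0.499, -0.32, -0.002], 0.81), ([0.51, -0.1, 0.055], 0.64)]
carton [([0.662, -0.019, 0.055], 0.78), ([0.639, 0.237, -0.001], 0.61)]
wrist {'fx': 285.9723452249895, 'fy': 285.9723452249895, 'cx': 258.5195306893196, 'cy': 191.61175818421407, 'D': array([-0.02568964,  0.        ,  0.        ,  0.        ,  0.        ]), 'position': array([ 0.2199309 , -0.53650322,  0.38449598]), 'orientation': array([ 0.10392611,  0.78573417, -0.60448842, -0.08009325])}
hub []
knob_mid []
housing []
jar []
carton []
0.9
```

View pics/a_side.png

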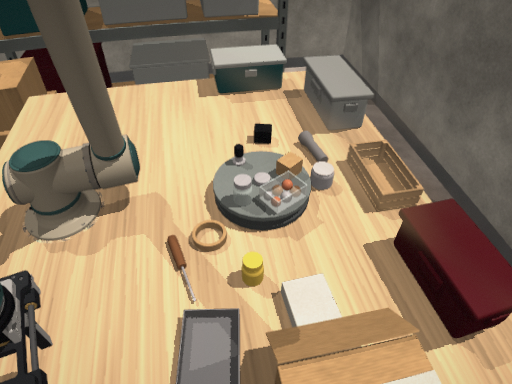

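View pics/a_top.png

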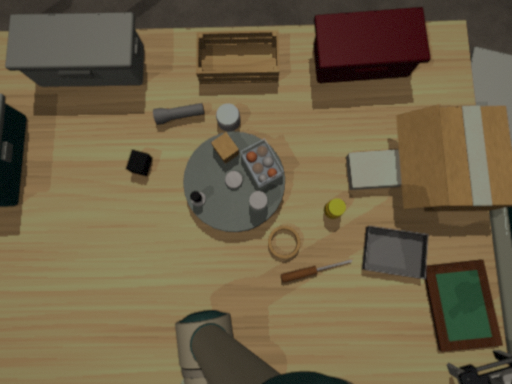

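Run:
```python
import cv2
a=cv2.imread("pics/a_side.png");b=cv2.imread("pics/a_top.png")
import numpy as np
A=cv2.resize(a[70:230,230:430],None,fx=2,fy=2*1,interpolation=2)
B=cv2.resize(b[40:200,190:390],None,fx=2,fy=2,interpolation=2)
cv2.imwrite("pics/crop1.png",np.hstack([A,B]))
```

```text
(no output)
```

View pics/crop1.png

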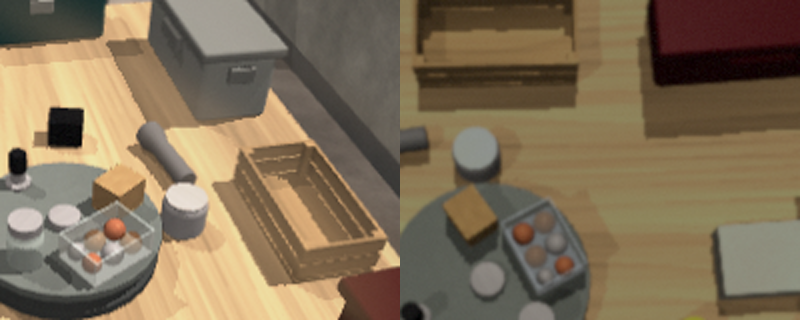

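```bash
cat > h.py <<'E'
from plant import r, gripper_to, inverse_kinematics, vision, models, telemetry
import numpy as np, cv2
from scipy.spatial.transform import Rotation as R
def quat(psi):
    q=(R.from_euler('z',psi)*R.from_euler('x',np.pi)).as_quat(); return [q[3],q[0],q[1],q[2]]
def rd(a,n=4): return [round(float(x),n) for x in a]
def marks(n,ts):
    for t in ts: print(n,t,[(rd(d["at"],3),round(d["score"],2)) for d in models.mark_of(t,n)])
def stat(s=''):
    print(s,'t',round(telemetry.current_t(),2),'p',rd(telemetry.current_ee_pos()),'F',rd(telemetry.current_wrist_force(),1),'op',round(telemetry.current_opening(),4))
E
python3 - <<'E'
from h import *
hub=np.array([.580,-.0355]); th0=np.arctan2(.0935,-.0545)
for off in (-np.pi/2,np.pi/2,0,np.pi):
    print(off)
    for a in np.arange(0,1.5,.2):
        th=th0+a; p=hub+.11*np.array([np.cos(th),np.sin(th)])
        q=inverse_kinematics([*p,.115],quat(th+off)); print(round(a,1),None if q is None else rd(q,2))
stat()
E
```

```text
-1.5707963267948966
0.0 [-0.02, 0.27, 1.73, -0.0, 1.14, -0.55]
0.2 [-0.05, 0.24, 1.77, -0.0, 1.13, -0.77]
0.4 [-0.08, 0.22, 1.8, -0.0, 1.12, -1.01]
0.6 [-0.12, 0.2, 1.83, -0.0, 1.12, -1.25]
0.8 [-0.17, 0.19, 1.84, -0.0, 1.11, -1.49]
1.0 [-0.21, 0.18, 1.85, -0.0, 1.11, -1.74]
1.2 [-0.26, 0.19, 1.84, 0.0, 1.11, -1.99]
1.4 [-0.3, 0.2, 1.82, 0.0, 1.12, -2.23]
1.5707963267948966
0.0 [-0.02, 0.27, 1.73, 0.0, 1.14, 2.6]
0.2 [-0.05, 0.24, 1.77, 0.0, 1.13, 2.37]
0.4 [-0.08, 0.22, 1.8, 0.0, 1.12, 2.13]
0.6 [-0.12, 0.2, 1.83, 0.0, 1.12, 1.89]
0.8 [-0.17, 0.19, 1.84, -0.0, 1.11, 1.65]
1.0 [-0.21, 0.18, 1.85, -0.0, 1.11, 1.4]
1.2 [-0.26, 0.19, 1.84, -0.0, 1.11, 1.16]
1.4 [-0.3, 0.2, 1.82, -0.0, 1.12, 0.92]
0
0.0 [-0.02, 0.27, 1.73, 0.0, 1.14, -2.12]
0.2 [-0.05, 0.24, 1.77, 0.0, 1.13, -2.34]
0.4 [-0.08, 0.22, 1.8, 0.0, 1.12, -2.58]
0.6 None
0.8 None
1.0 None
1.2 None
1.4 [-0.3, 0.2, 1.82, 0.0, 1.12, 2.49]
3.141592653589793
0.0 [-0.02, 0.27, 1.73, -0.0, 1.14, 1.02]
0.2 [-0.05, 0.24, 1.77, -0.0, 1.13, 0.8]
0.4 [-0.08, 0.22, 1.8, -0.0, 1.12, 0.56]
0.6 [-0.12, 0.2, 1.83, -0.0, 1.12, 0.32]
0.8 [-0.17, 0.19, 1.84, -0.0, 1.11, 0.08]
1.0 [-0.21, 0.18, 1.85, -0.0, 1.11, -0.17]
1.2 [-0.26, 0.19, 1.84, -0.0, 1.11, -0.42]
1.4 [-0.3, 0.2, 1.82, -0.0, 1.12, -0.66]
 t 0.9 p [0.1477, -0.5557, 0.1962] F [-0.1, -0.2, 0.3] op 0.0942
```

Run:
```python
from h import *
hub=np.array([.580,-.0355]); th0=np.arctan2(.0935,-.0545)
p=np.array([.5255,.058])
r.move_l([.148,-.556,.27],vel=.3)
r.move_to([*p,.27],quat(th0-np.pi/2)); stat()
gripper_to(.06,30)
im=vision.snapshot("wrist"); cv2.imwrite("pics/b_wrist.png",im[:,:,::-1])
marks("wrist",["hub","knob_mid","housing"])
vision.snapshot("side");marks("side",["knob_mid","housing"])
stat()
```

```text
t 3.85 p [0.5256, 0.0572, 0.2699] F [-0.5, 0.5, -0.2] op 0.094
wrist hub [([0.576, -0.039, 0.056], 0.94)]
wrist knob_mid [([0.523, 0.057, 0.099], 0.7)]
wrist housing [([0.518, -0.108, 0.058], 0.66), ([0.333, -0.259, 0.0], 0.34)]
side knob_mid [([0.529, 0.056, 0.1], 0.67)]
side housing [([0.526, 0.061, 0.077], 0.71), ([0.507, -0.105, 0.059], 0.62)]
 t 4.9 p [0.5255, 0.058, 0.27] F [0.1, -0.6, -1.0] op 0.0599
```

View pics/b_wrist.png

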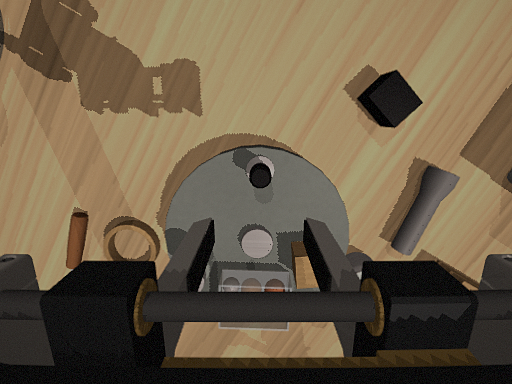

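Run:
```python
from h import *
p=np.array([.526,.058]); th0=np.arctan2(.0945,-.053)
hit=r.move_l([*p,.15],quat(th0-np.pi/2),vel=.15); 
hit=r.move_l([*p,.110],vel=.08,guard=8); stat(hit)
gripper_to(.02,30); stat('grip')
```

```text
False t 6.5 p [0.5263, 0.058, 0.1102] F [0.9, -0.2, 0.1] op 0.06
grip t 7.28 p [0.526, 0.058, 0.11] F [0.3, -0.0, -0.1] op 0.0196
```

Run:
```python
from h import *
im=vision.snapshot("wrist"); cv2.imwrite("pics/c_wrist.png",im[:,:,::-1])
im=vision.snapshot("side"); cv2.imwrite("pics/c_side.png",cv2.resize(im[90:250,170:370,::-1],None,fx=3,fy=3,interpolation=2))
im=vision.snapshot("top"); cv2.imwrite("pics/c_top.png",cv2.resize(im[90:250,150:350,::-1],None,fx=3,fy=3,interpolation=2))
```

```text
(no output)
```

View pics/c_wrist.png

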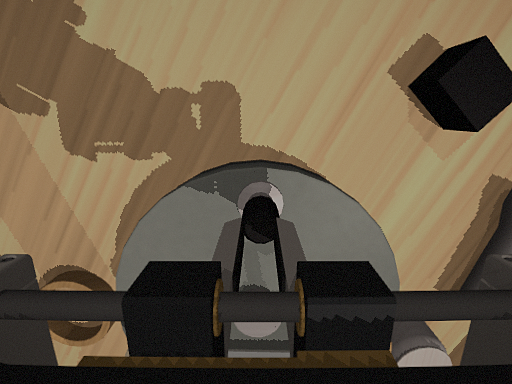

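View pics/c_side.png

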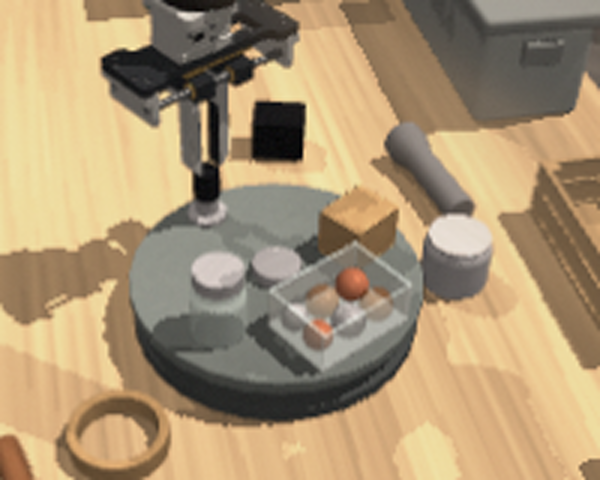

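View pics/c_top.png

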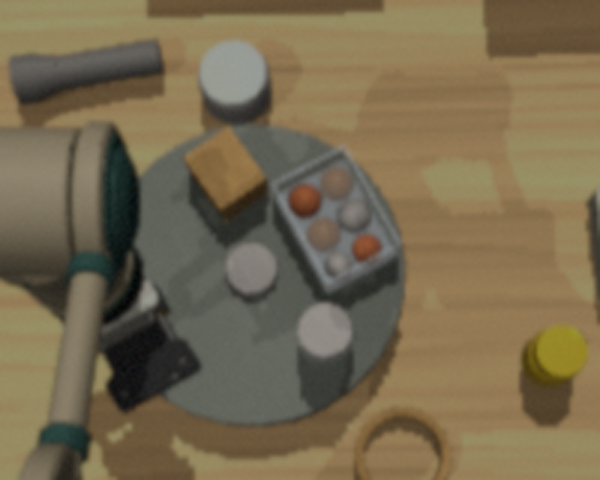

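Run:
```python
from h import *
stat()
def proj(n,P):
    c=vision.get_calibration(n); w,x,y,z=c["orientation"]; Rm=R.from_quat([x,y,z,w]).as_matrix()
    Q=(np.array(P)-c["position"])@Rm
    K=np.array([[c["fx"],0,c["cx"]],[0,c["fy"],c["cy"]],[0,0,1]])
    return cv2.projectPoints(Q.reshape(-1,1,3),np.zeros(3),np.zeros(3),K,c["D"])[0].reshape(-1,2).round(1)
p=telemetry.current_ee_pos(); print(telemetry.current_tool_rot(), quat(np.arctan2(.0945,-.053)-np.pi/2))
P=[[p[0],p[1],z] for z in (.116,.104,.082)]
for n in("side","wrist","top"): print(n,proj(n,P).tolist())
c=vision.get_calibration("side"); s=(proj("side",P)-[170,90])*3; print(s)
im=cv2.imread("pics/c_wrist.png"); cv2.imwrite("pics/c_wcrop.png",cv2.resize(im[150:300,180:340],None,fx=4,fy=4,interpolation=2))
```

```text
t 7.42 p [0.526, 0.058, 0.11] F [1.2, -0.7, -0.2] op 0.0201
[-7.11803947e-06  9.67520431e-01  2.52792830e-01 -1.81592044e-05] [np.float64(5.924353195816053e-17), np.float64(0.9675203005373987), np.float64(0.2527933307032087), np.float64(1.5479127164574144e-17)]
side [[237.5, 145.9], [237.6, 149.2], [237.7, 155.1]]
wrist [[259.6, 229.2], [259.6, 222.9], [259.5, 212.8]]
top [[195.1, 196.0], [195.8, 196.8], [197.2, 198.0]]
[[202.5 167.7]
 [202.8 177.6]
 [203.1 195.3]]
```

View pics/c_wcrop.png

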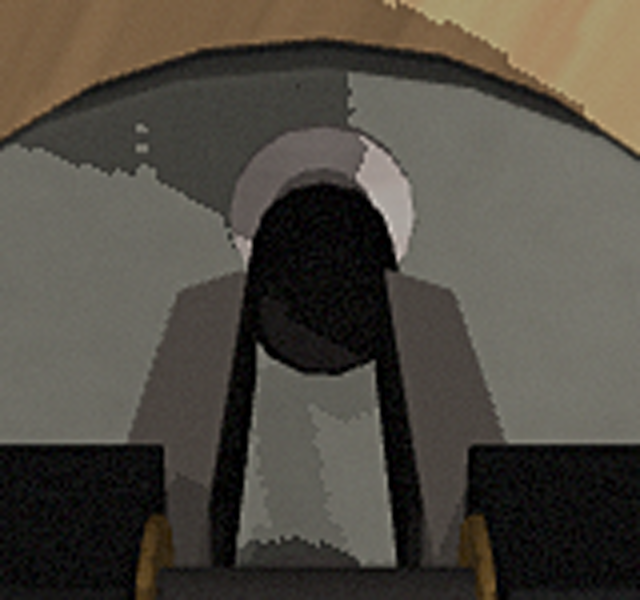

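Run:
```python
from h import *
gripper_to(.0,30); stat('grip')
```

```text
grip t 7.92 p [0.526, 0.058, 0.11] F [-0.3, -0.2, -0.5] op 0.0006
```

Run:
```python
from h import *
im=vision.snapshot("wrist"); a=cv2.resize(im[150:300,180:340,::-1],None,fx=2.5,fy=2.5,interpolation=2)
im=vision.snapshot("side"); b=cv2.resize(im[110:185,200:280,::-1],None,fx=5,fy=5,interpolation=2)
cv2.imwrite("pics/d.png",np.hstack([a,b])); print(a.shape,b.shape)
```

```text
(375, 400, 3) (375, 400, 3)
```

View pics/d.png

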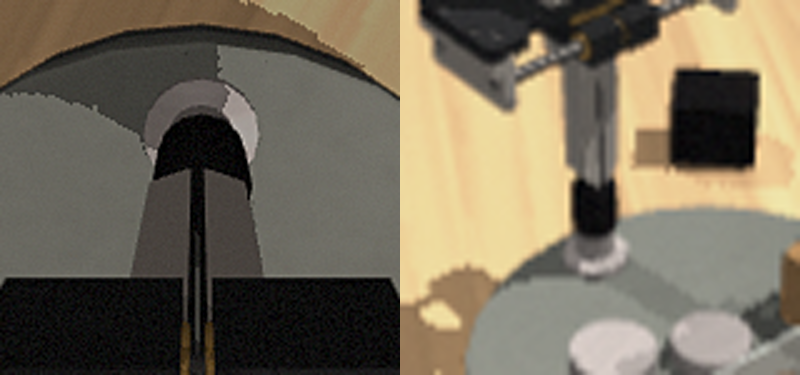

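Run:
```python
from h import *
print(r.nose_length, [a for a in dir(r) if a[0]!='_'])
c=vision.get_calibration("wrist"); print(c["position"],R.from_quat(np.roll(c["orientation"],-1)).as_matrix().round(3))
stat()
print(telemetry.current_joints())
```

```text
0.025 ['PlanningError', 'hold', 'move_l', 'move_to', 'movej', 'nose_length', 'sign_off']
[0.48844236 0.12362292 0.29828185] [[ 0.872  0.472  0.126]
 [ 0.489 -0.843 -0.226]
 [-0.     0.259 -0.966]]
 t 8.02 p [0.526, 0.058, 0.11] F [0.5, -0.2, -0.5] op 0.0008
[-2.16917555e-02  2.71968023e-01  1.73800217e+00 -2.95428350e-05
  1.13159219e+00 -5.32839310e-01]
```

```bash
cat >> h.py <<'E'
def ray(n,uv):
    c=vision.get_calibration(n); w,x,y,z=c["orientation"]; Rm=R.from_quat([x,y,z,w]).as_matrix()
    K=np.array([[c["fx"],0,c["cx"]],[0,c["fy"],c["cy"]],[0,0,1]])
    q=cv2.undistortPoints(np.array([[uv]],float),K,c["D"]).ravel()
    d=Rm@np.array([q[0],q[1],1]); return np.array(c["position"]),d/np.linalg.norm(d)
def tri(*rays):
    A=np.zeros((3,3));b=np.zeros(3)
    for o,d in rays:
        M=np.eye(3)-np.outer(d,d);A+=M;b+=M@o
    x=np.linalg.solve(A,b); return x,[np.linalg.norm((np.eye(3)-np.outer(d,d))@(x-o)) for o,d in rays]
def atz(n,uv,z):
    o,d=ray(n,uv); return o+d*(z-o[2])/d[2]
E
python3 - <<'E'
from h import *
print(tri(ray("wrist",(258.8,217.2)),ray("side",(238,145.5))))
for z in (.085,.1,.116,.125): print(z,rd(atz("wrist",(258.8,217.2),z)),rd(atz("side",(238,145.5),z)))
# knob body in side picture a: bottom centre / top
print(atz("side",(238.5,157),.08))
E
python3 - <<'E'
import cv2
im=cv2.imread("pics/a_side.png"); cv2.imwrite("pics/e.png",cv2.resize(im[130:180,210:270],None,fx=8,fy=8,interpolation=0))
E
```

```text
(array([0.52522798, 0.06396927, 0.11230137]), [np.float64(0.0032829176177265047), np.float64(0.003282917617726602)])
0.085 [0.5268, 0.0554, 0.085] [0.5337, 0.101, 0.085]
0.1 [0.5241, 0.0602, 0.1] [0.5309, 0.0811, 0.1]
0.116 [0.5212, 0.0654, 0.116] [0.5279, 0.0598, 0.116]
0.125 [0.5196, 0.0682, 0.125] [0.5262, 0.0479, 0.125]
[0.5270723  0.05085798 0.08      ]
```

View pics/e.png

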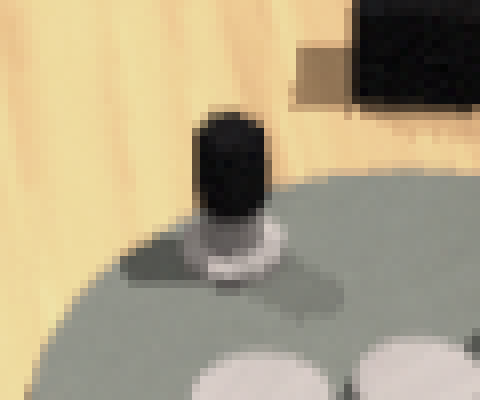

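Run:
```python
from h import *
gripper_to(.06,30)
hit=r.move_l([.526,.058,.085],vel=.06,guard=5); stat(hit)
im=vision.snapshot("wrist"); a=cv2.resize(im[150:300,180:340,::-1],None,fx=2.5,fy=2.5,interpolation=2)
im=vision.snapshot("side"); b=cv2.resize(im[110:185,200:280,::-1],None,fx=5,fy=5,interpolation=2)
cv2.imwrite("pics/f.png",np.hstack([a,b]))
```

```text
False t 9.61 p [0.5258, 0.058, 0.0846] F [-0.2, -0.2, 0.2] op 0.0601
```

View pics/f.png

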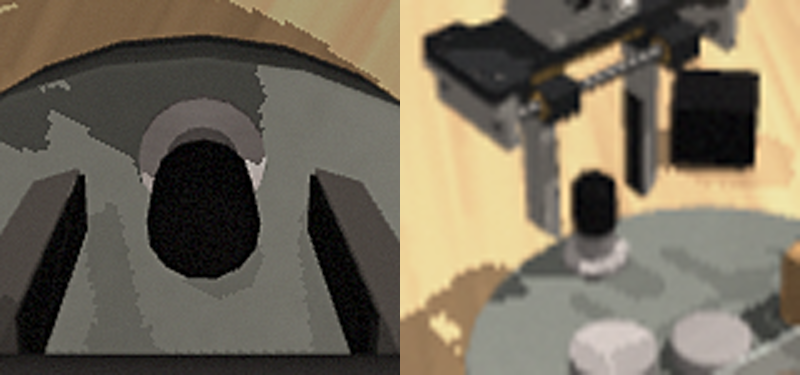

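Run:
```python
from h import *
gripper_to(.0,30); stat('grip')
im=vision.snapshot("wrist"); a=cv2.resize(im[150:300,180:340,::-1],None,fx=2.5,fy=2.5,interpolation=2)
im=vision.snapshot("side"); b=cv2.resize(im[110:185,200:280,::-1],None,fx=5,fy=5,interpolation=2)
cv2.imwrite("pics/g.png",np.hstack([a,b]))
```

```text
grip t 10.32 p [0.5264, 0.0582, 0.0852] F [0.4, 1.4, 0.8] op 0.0275
```

View pics/g.png

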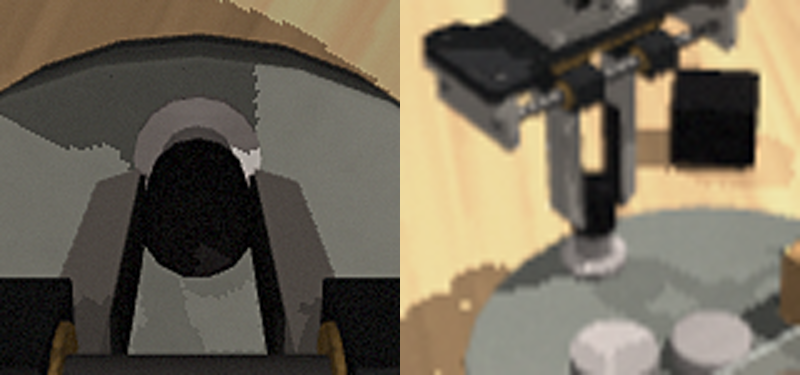

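```bash
cat >> h.py <<'E'
th0=np.arctan2(.0947,-.0526); P0=np.array([.5262,.0582]); hub=P0-.11*np.array([np.cos(th0),np.sin(th0)])
def pose(a,z): 
    th=th0+a; p=hub+.11*np.array([np.cos(th),np.sin(th)]); return [p[0],p[1],z],quat(th-np.pi/2)
def ang():
    p=telemetry.current_ee_pos(); return np.arctan2(p[1]-hub[1],p[0]-hub[0])%(2*np.pi)-th0
E
python3 - <<'E'
from h import *
r.move_l([*P0,.100],vel=.05); r.hold(.1); stat('lift')
im=vision.snapshot("wrist"); a=cv2.resize(im[150:300,180:340,::-1],None,fx=2.5,fy=2.5,interpolation=2)
im=vision.snapshot("side"); b=cv2.resize(im[110:185,200:280,::-1],None,fx=5,fy=5,interpolation=2)
cv2.imwrite("pics/i.png",np.hstack([a,b]))
E
```

```text
lift t 10.97 p [0.5258, 0.058, 0.0996] F [1.5, -1.0, -8.0] op 0.0274
```

View pics/i.png

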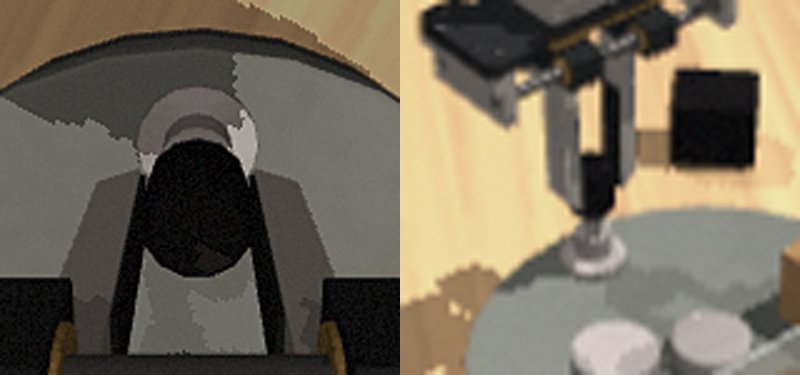

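Run:
```python
from h import *
for a in (.12,.24,.36,.48,.6):
    pp,q=pose(a,.100); r.move_l(pp,q,vel=.09); 
    stat(a)
r.hold(.1)
im=vision.snapshot("side"); cv2.imwrite("pics/j.png",cv2.resize(im[90:250,170:370,::-1],None,fx=3,fy=3,interpolation=2))
```

```text
0.12 t 11.37 p [0.5151, 0.0513, 0.1] F [1.1, -0.6, -8.3] op 0.0275
0.24 t 11.67 p [0.505, 0.0432, 0.1] F [0.4, 1.4, -8.6] op 0.0271
0.36 t 11.97 p [0.4959, 0.0339, 0.1] F [0.2, 1.4, -8.7] op 0.0274
0.48 t 12.27 p [0.4878, 0.0234, 0.0999] F [0.3, 0.3, -7.3] op 0.0271
0.6 t 12.57 p [0.4811, 0.012, 0.0999] F [-0.2, 1.2, -7.7] op 0.0274
```

View pics/j.png

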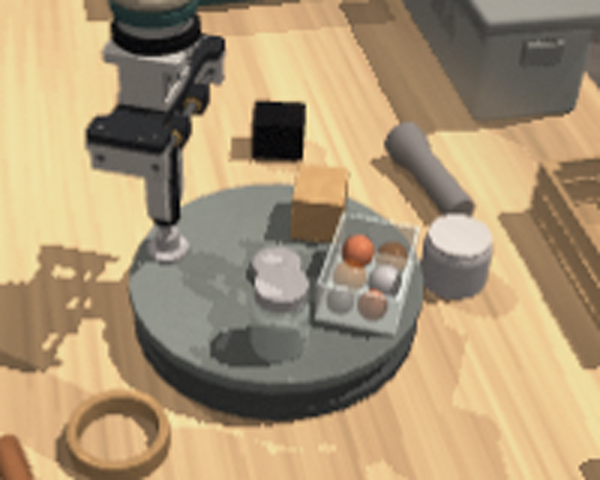

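Run:
```python
from h import *
r.move_l(pose(.6,.0955)[0],vel=.03); stat('low')
gripper_to(.034); r.move_l(pose(.6,.090)[0],vel=.05); r.hold(.2); stat('open')
for a in np.arange(.65,1.40,.05):
    pp,q=pose(a,.090); h=r.move_l(pp,q,vel=.035,guard=8)
    f=np.array(telemetry.current_wrist_force()); th=th0+ang(); ft=f[:2]@[-np.sin(th),np.cos(th)]
    print(round(a,2),h,round(ang(),3),'Ft',round(float(ft),1),rd(f,1))
    if h or ft<-9: break
stat()
im=vision.snapshot("side"); a=cv2.resize(im[90:250,170:330,::-1],None,fx=2.5,fy=2.5,interpolation=2)
im=vision.snapshot("wrist"); b=cv2.resize(im[140:300,180:340,::-1],None,fx=2.5,fy=2.5,interpolation=2)
cv2.imwrite("pics/k.png",np.hstack([a,b]))
```

```text
low t 13.02 p [0.4811, 0.0119, 0.0953] F [-1.0, 2.9, -7.4] op 0.0272
open t 13.82 p [0.4813, 0.0112, 0.09] F [-0.4, 0.5, -0.1] op 0.0339
0.65 False 0.652 Ft -0.3 [-0.1, 0.3, 0.8]
0.7 False 0.703 Ft -0.5 [-0.3, 0.6, 0.1]
0.75 False 0.754 Ft 0.3 [0.2, -0.4, 0.7]
0.8 False 0.803 Ft -0.6 [1.0, 0.4, 0.7]
0.85 False 0.854 Ft -0.2 [-0.2, 0.2, -0.7]
0.9 False 0.904 Ft -0.8 [-0.1, 0.9, 0.0]
0.95 False 0.954 Ft -0.4 [0.8, 0.3, 0.9]
1.0 False 1.002 Ft 0.2 [-0.2, -0.1, 0.4]
1.05 False 1.052 Ft -1.0 [-0.5, 1.0, 0.8]
1.1 False 1.105 Ft 0.1 [0.3, -0.1, -0.0]
1.15 False 1.151 Ft -0.6 [-0.7, 0.6, -0.0]
1.2 False 1.206 Ft -0.6 [-0.2, 0.5, 0.2]
1.25 False 1.254 Ft 0.4 [1.5, -0.1, 0.2]
1.3 False 1.295 Ft -1.9 [-0.4, 1.9, 0.7]
1.35 True 1.293 Ft -3.1 [0.4, 3.2, 0.5]
 t 18.35 p [0.4727, -0.0629, 0.0896] F [0.4, 3.2, 0.5] op 0.0337
```

View pics/k.png

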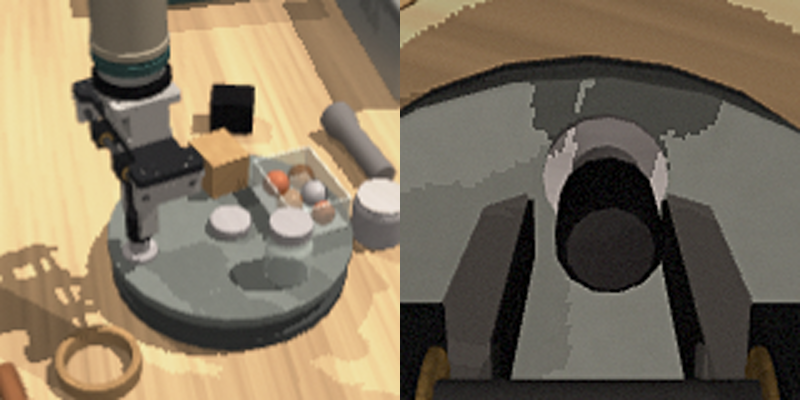

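Run:
```python
from h import *
gripper_to(.06); p,_=pose(1.27,.090)
stat()
im=vision.snapshot("wrist"); b=cv2.resize(im[140:300,180:340,::-1],None,fx=2.5,fy=2.5,interpolation=2)
p=telemetry.current_ee_pos()
r.move_l([p[0],p[1],.24],vel=.15)
r.move_l([.36,-.0,.30],vel=.25); stat()
im=vision.snapshot("side"); a=cv2.resize(im[130:210,190:270,::-1],None,fx=5,fy=5,interpolation=2)
marks("side",["knob_mid","housing","hub","jar","carton"])
vision.snapshot("top"); marks("top",["knob_mid","housing","hub","jar","carton"])
cv2.imwrite("pics/l.png",np.hstack([a,b]))
stat()
```

```text
t 19.05 p [0.472, -0.063, 0.0892] F [-0.5, -0.2, -1.0] op 0.06
 t 20.98 p [0.3605, -0.0003, 0.2995] F [1.0, -0.2, 0.0] op 0.0601
side knob_mid [([0.473, -0.062, 0.095], 0.66)]
side housing [([0.469, -0.058, 0.075], 0.68)]
side hub [([0.578, -0.033, 0.057], 0.91), ([0.581, 0.048, 0.057], 0.24)]
side jar [([0.502, -0.312, 0.001], 0.79), ([0.624, -0.123, 0.058], 0.78)]
side carton [([0.581, 0.051, 0.056], 0.82), ([0.641, 0.239, 0.004], 0.58)]
top knob_mid [([0.469, -0.061, 0.096], 0.45)]
top housing [([0.472, -0.06, 0.079], 0.86)]
top hub [([0.582, -0.038, 0.057], 0.69)]
top jar [([0.497, -0.318, 0.0], 0.92), ([0.621, -0.116, 0.057], 0.84)]
top carton [([0.579, 0.048, 0.053], 0.96), ([0.64, 0.238, -0.003], 0.59)]
 t 21.57 p [0.3601, -0.0001, 0.2999] F [0.1, 0.5, -0.5] op 0.0599
```

View pics/l.png

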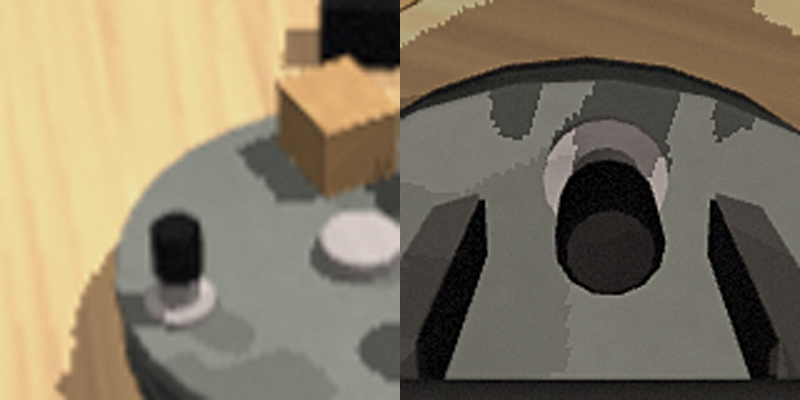

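Run:
```python
from h import *
r.sign_off(); stat()
```

```text
the job is handed in; nothing more can be done
the job is handed in; nothing more can be done
```

The carousel is at its next station with the pin down, and I handed the job in at about 21.6 s of the 40 s. No verdict was reported.

**What I did:** I gripped the knob and lifted it about 14 mm, reading roughly 8 N of spring. I turned it 0.6 rad while held, then let the pin rest on the track inside loosely open fingers. I pushed on at a slow speed until the knob locked, which stopped the fingers at about 1.29 rad. Then I opened the gripper and moved clear.

**Last checks:**
- **Pin:** both cameras put the middle of the knob at about 95–96 mm, against 99 mm when home and 109 mm when resting on the track. No stem shows between knob and housing.
- **Angle:** the camera positions give about 1.27–1.28 rad. This is inside the 0.74–1.36 limit and also within the 0.79–1.31 rad stated for the next hole, so not the wrong hole after it.
- **Jar and carton:** both are standing, about 94 mm and 86 mm from the hub. The gripper is clear of everything.
- **Bystanders:** no contact seen, but I did not measure their positions.

**What disagreed:**
- **Fingertips:** they sit about 25–30 mm higher than the stated tool frame says. My first grasp closed empty above the knob, with no contact force. I corrected it from the pictures and gripped at 27.5 mm.
- **Track friction:** the 2–4 N did not show in the readings, which I took after each push step.
- **Lock:** I did not test it by pushing back. It rests on the hard stop and the knob height.

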